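Unload the last tube from the angle rotor

TASK

The magnifier lamp has been left standing over the open centrifuge. First swing its arm away from the robot until the lamp head is right clear of the machine, then draw the blue-capped tube out of the slanting rotor, turn it upright with the cap on top and hold it up, with its tip a good 5 cm above the rotor, so that I can look at it. Never lean the tube further over than it stands in the rotor, leave the other things as they are, and finish still holding the tube up, steady.

Things in the scene. Friction and masses are not known exactly. Their poses are not given: they have to be found in the camera images.
- lamp (a joint): Swing angle (rad) of the lamp arm about its upright post: a white bar carrying a round magnifier head 140 mm across and 29 mm thick. Grows as the arm swings away from the robot (clockwise seen from above); stops at -0.4 and 1.5. Friction at the hinge (about 0.3 N m) keeps the arm where it is left; it does not move up or down.
- lamp_hinge (a point): Point on the upright hinge axis of the lamp arm, 300 mm above the bench, at the height of the middle of the arm bar. The stand below it has a 150 mm foot; the hinge collar tops out 26 mm above this point.
- lamp_arm (a point): Middle of the lamp's horizontal arm bar, 150 mm from the hinge axis and 300 mm above the bench; the bar is 14 mm wide and 18 mm high, bare from 25 to 220 mm from the hinge, and can be pinched from above or pushed.
- lamp_head (a point): Centre of the round magnifier head, 310 mm from the hinge axis, 300 mm above the bench; the head reaches 17 mm above and 14 mm below this point.
- rotor_centre (a point): On the upright axis of the centrifuge, 135 mm above the bench, at the height of the rotor's four tube mouths. The round white bowl is 270 mm across with its rim 121 mm above the bench; it stands on a 276 mm square base 60 mm high with a control panel (up to 90 mm high) that reaches 190 mm from the axis on the robot's side. The rotor is locked and does not turn; its highest part is 150 mm above the bench.
- tube_mouth (a point): Centre of the mouth of the rotor's shield (metal sleeve) that holds the tube, 48 mm from the centrifuge's axis. The bore leans 45 degrees: it runs from here down and outwards, straight away from the rotor's axis; 31 mm bore, 74 mm deep. The four shields stand at right angles to each other, the other three are empty; each is 43 mm across at the mouth.
- tube_centre (a point): Centre of the tube to be taken: 116 mm long, off-white with a paper band, blue ribbed screw cap, body 28.5 mm across with a conical tip, 60 g (varies a little). Its own z axis runs from tip to cap. In the rotor it leans 45 degrees with the cap towards the rotor's axis, and stands 42 mm out of the mouth. This point is 58 mm from tip and from top.
- tube_cap (a point): Middle of that tube's blue cap (35 mm across, 16 mm high), on the tube's axis 108 mm from its tip; its z axis is the tube's.
- tube_tip (a point): The bottom tip of that tube, on its axis; its z axis is the tube's.
- rack_tube_a: Bystander: tube of the same kind standing in the green rack (rack 104 x 168 mm, 66 mm high); origin at its tip, cap top 122 mm above the bench.
- rack_tube_b: Bystander: another such tube standing in the green rack; origin at its tip.
- reagent: Bystander: brown glass jar with a white cap, 54 mm across, 95 mm high; origin at the centre of its underside.

How it is judged (in metres and radians):
On the way, in this order (a step that is already met when the one before it is completed fails the run):
1. the lamp head is swung clear of the centrifuge: its centre at least 20.5 cm from the machine's axis, seen from above (horizontal distance between lamp_head and rotor_centre above 0.205 m), for 0.2 s.
2. the tube is drawn out of its shield: its tip above the rotor (height (world z) of tube_tip above 0.155 m and contact force between the fingers and tube above 0.5 N and horizontal distance between lamp_head and rotor_centre above 0.205 m), for 0.1 s.
At the end, for the whole second after the job is handed in: The tube is held in the fingers alone, upright within 8 degrees with the cap on top, its tip at least 185 mm above the bench (35 mm above the rotor's highest part), still; the lamp head's centre is at least 20.5 cm from the centrifuge's axis, seen from above, on the side away from the robot (angle between tube_centre's own z axis and vertical below 0.14 rad and height (world z) of tube_tip above 0.185 m and contact force between the fingers and tube above 0.5 N and contact force between tube and rotor below 0.1 N and contact force between tube and centrifuge below 0.1 N and contact force between tube and lamp below 0.1 N and linear speed of tube below 0.03 m/s and angular speed of tube below 0.2 rad/s and horizontal distance between lamp_head and rotor_centre above 0.205 m and value of joint lamp above 0.3 rad); the arm keeps its last pose, push and grip.
It fails at once if the tube leans more than 51 degrees from upright (angle between tube_centre's own z axis and vertical above 0.9 rad).
It fails at once if a bystander (a tube in the rack, the jar) is shifted by more than 2 cm (distance of any of rack_tube_a, rack_tube_b, reagent from where it was at the start of the episode above 0.02 m).
It also fails if it takes over 50 s, if anything falls off the work surface, if the arm or the gripper's body presses on something with over 40 N, if the wrist force passes 120 N, or if a joint passes its speed limit or range.

ROBOT

A 6-joint arm with a two-finger parallel gripper is mounted at the origin on the work surface. World frame = base frame: x ahead of the robot, y to its left, z up, the work surface at z = 0. Lengths are in m, angles in degrees, forces in N, time in s.
With the tool pointing down it reaches from about 0.325 to 0.775 m from the base axis. Payload 5.5 kg.
Tool frame: the origin (TCP) lies between the finger pads; the fingertips stand 22 mm ahead of it and the grasp point (between the pads) lies 3 mm ahead of it; z points along the fingers, y is the direction in which the jaws open and shut (so a half turn about z gives the same grasp; the last joint's range is limited). The gripper opens to 85 mm and grips with 20 to 120 N. Pads are 22 mm wide; open, the fingers measure 114 mm over their backs; the gripper's body (76 mm by 85 mm) begins 54 mm behind the grasp point. The pads swing forward as they close: fully open they stand 13 mm farther back than shut.
Start: joints at [-78.822, 5.22, 70.514, -0, 104.267, -3.249], TCP at [0.149, -0.581, 0.225] pointing down, gripper open.
Joint ranges: [-164.24, 164.24], [-49.07, 125.15], [9.68, 141.18], [-86.29, 266.29], [3.28, 154.24], [-151.56, 151.56]. Speed limits (degrees/s): [147.25, 147.25, 172.46, 180, 180, 180].

INTERFACE

Orientations are given as [roll, pitch, yaw] about the fixed x, y, z axes, in that order (R = Rz(yaw) Ry(pitch) Rx(roll)).
In Python, from plant import monitor, eyes, hand_in gives the robot as it stands.
- The arm moves only by the tool servo_tool, never from a script. Its argument "moves" is a list of rows, each a list of 3 entries, a list of its own where there are three numbers: the turn, a rotation vector about the tool's x, y, z in degrees, then the shift along the tool's x, y, z in cm, then the gripper's target within -1 to 1 (shut at 1, half-way at 0, fully open at -1). A call has 1 to 8 rows; each row shifts and turns the commanded pose from where the row before left it, along the tool's axes as they then stand; what a row does not reach is not made up. A row lasts 1/8 s, in which the tool goes at most 62.5 mm and 10.7 degrees, less where a joint would pass 70% of its speed; a pose out of reach is approached as far as the arm can. A call is refused whole if a number of a shift passes 6.25 or a number of a turn 10.7, either way. A call with a gripper value outside its range is refused whole. The fingers move at their own pace and stop on an object; "grip_force" is the grip in N (left out, the last holds). Time passes only in rows, so rows that do not move let the fingers close. It gives the time, the measured TCP pose, the force and the opening at its end, in the units of the state.
- monitor.sense(): the state, without advancing time (a new reading comes with each control period).
- eyes.snapshot(name): name is "scene" or "top"; returns the picture (480x640x3 uint8, red, green, blue); there is no depth.
- eyes.get_calibration(name): a dict with "fovy" (degrees; the focal length in pixels is half the picture's height over the tangent of half this angle, whatever the lens; pixels are square), "cx", "cy" (the principal point, pixels), "k1" (the pictures are not rectified: a ray, as slopes to the right and down, at radius r is drawn at 1 + k1 r^2 times it, then the intrinsics apply), "origin" and "attitude" of the camera in the world. Camera axes: x right, y down, z forward; pixel columns grow to the right and rows downward; lengths in m; the calibration is good to about 2 mm. A picture is of the moment at which its call begins. get_calibration takes no time and is no camera call.
- hand_in(): hands the job in, once; it reports no verdict.
The state is a dict: "time_s": time; "qpos": joint angles; "qvel": joint speeds; "effort": joint torques, N m; "eef_pos": TCP position; "orientation": TCP orientation; "contact_force": force on the tool from outside, world axes, zero at the start; "torque": the same for the moment, N m; "width": finger opening in m.
Only numpy, scipy, OpenCV 4.12 (cv2) and the standard library are available. Lean on these libraries where they do the work, as an engineer would, in place of code of your own. Each camera call takes 0.05 s, during which the arm holds its last target.

## Working session

There is one attempt and no reset: what is moved stays moved. The work goes in short steps, Python scripts to look and compute and a tool call to move; the robot and the scene stay as the last step left them, time stands still between calls to the robot, and variables do not carry over. Pictures are saved under pics/ and viewed, and the job is handed in when it is done.

Besides the shell and the picture viewer there is one more tool, called after ">>>" by a JSON object that holds its "op" and its "data", one argument or row to a line. servo_tool: Moves the arm, as the interface text tells. Its arguments: {"type":"object","properties":{"moves":{"type":"array","items":{"type":"array"}},"grip_force":{"type":"number"}},"required":["moves"]}

```bash
mkdir -p pics; ls; python3 - <<'E'
from plant import monitor, eyes
import cv2
print(monitor.sense())
for n in("scene","top"):
    print(eyes.get_calibration(n))
    cv2.imwrite(f"pics/{n}0.png",eyes.snapshot(n)[:,:,::-1])
E
```

```text
pics
{'time_s': 0.0, 'qpos': array([-7.88232423e+01,  5.26254462e+00,  7.05824097e+01, -1.62707980e-03,
        1.04266165e+02, -3.24893835e+00]), 'qvel': array([-0.05109009,  0.01923681,  0.0415838 , -0.04927789,  0.0193437 ,
       -0.00129001]), 'effort': array([ 3.38732161e-05, -4.58719933e+01, -4.18026245e+01, -1.11850127e-04,
        1.13626529e-02,  2.27217140e-05]), 'eef_pos': array([ 0.14940377, -0.58079746,  0.22435154]), 'orientation': array([-1.79888970e+02, -4.72243683e-03,  1.44252920e+01]), 'contact_force': array([ 0.29279225,  0.72750036, -0.54672063]), 'torque': array([ 0.01527395, -0.00754879, -0.00253831]), 'width': 0.08539587854769634}
{'fovy': 42.61386025516243, 'cx': 318.9775383023675, 'cy': 242.11366740144908, 'k1': -0.18871642351655035, 'origin': array([1.39517097, 0.29913888, 1.08167167]), 'attitude': array([-135.1415625 ,   -0.44591468,  106.48369979])}
{'fovy': 48.406905869173954, 'cx': 316.0376970776376, 'cy': 240.5010583472895, 'k1': -0.1456657067503846, 'origin': array([0.34870662, 0.05985233, 1.63939195]), 'attitude': array([-1.72838123e+02,  1.58798414e-01, -8.92587231e+01])}
```

View pics/scene0.png

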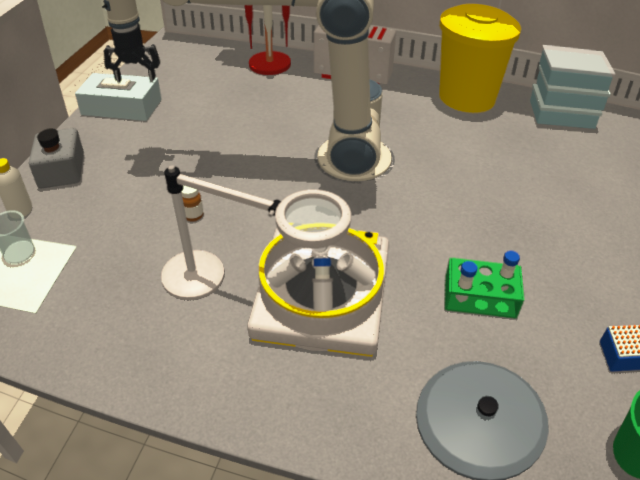

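View pics/top0.png

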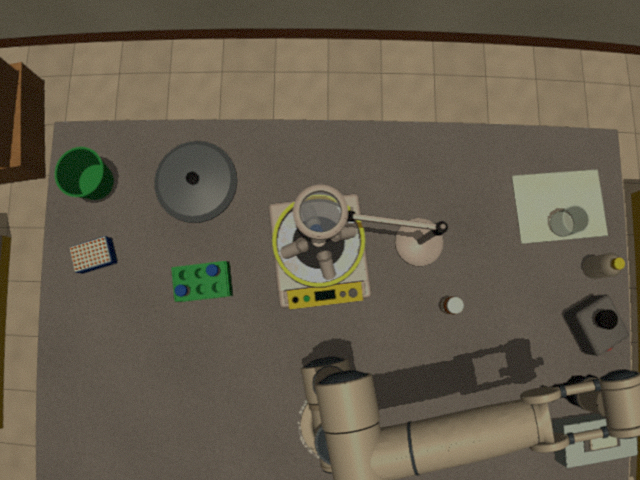

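```bash
cat > h.py <<'E'
import numpy as np, cv2
from scipy.spatial.transform import Rotation as R
from plant import monitor, eyes
CAL={n:eyes.get_calibration(n) for n in("scene","top")}
def par(n):
    c=CAL[n]; f=240/np.tan(np.radians(c['fovy']/2))
    K=np.array([[f,0,c['cx']],[0,f,c['cy']],[0,0,1]]); D=np.array([c['k1'],0,0,0.])
    A=R.from_euler('xyz',c['attitude'],degrees=True).as_matrix()
    return K,D,A,np.array(c['origin'])
def ray(n,uv):
    K,D,A,o=par(n)
    p=cv2.undistortPoints(np.array(uv,float).reshape(-1,1,2),K,D)[:,0]
    d=np.c_[p,np.ones(len(p))]@A.T
    return o,d/np.linalg.norm(d,axis=1,keepdims=True)
def onz(n,uv,z):
    o,d=ray(n,uv); return o+d*((z-o[2])/d[:,2])[:,None]
def proj(n,P):
    K,D,A,o=par(n); P=np.atleast_2d(P).astype(float)
    return cv2.projectPoints(((P-o)@A),np.zeros(3),np.zeros(3),K,D)[0][:,0]
def tri(u1,u2):
    a,d=ray("scene",u1);b,e=ray("top",u2);d=d[0];e=e[0]
    s=np.linalg.lstsq(np.c_[d,-e],b-a,rcond=None)[0]
    p=a+s[0]*d;q=b+s[1]*e;return (p+q)/2,np.linalg.norm(p-q)
def circ(xy):
    from scipy.optimize import least_squares
    f=lambda p:np.hypot(xy[:,0]-p[0],xy[:,1]-p[1])-p[2]
    r=least_squares(f,[*xy.mean(0),.1],loss='soft_l1',f_scale=.003);return r.x
E
python3 - <<'E'
from h import *
for n in("scene","top"):
    im=cv2.imread(f"pics/{n}0.png"); h=cv2.cvtColor(im,cv2.COLOR_BGR2HSV)
    m=((h[...,0]>20)&(h[...,0]<35)&(h[...,1]>130)&(h[...,2]>80))
    v,u=np.nonzero(m); P=onz(n,np.c_[u,v],.121)
    x0=dict(scene=(250,220,395,325),top=(265,190,372,290))[n]
    k=(u>x0[0])&(u<x0[2])&(v>x0[1])&(v<x0[3])
    c=circ(P[k][:,:2]); r=np.hypot(*(P[k][:,:2]-c[:2]).T)
    print(n,k.sum(),c,np.percentile(r,[2,50,98]))
    x=x0
    crop=im[x[1]-15:x[3]+15,x[0]-5:x[2]+(85 if n=="top" else 10)]
    s=min(780/crop.shape[1],590/crop.shape[0]);cv2.imwrite(f"pics/{n}z.png",cv2.resize(crop,None,fx=s,fy=s,interpolation=cv2.INTER_CUBIC));print(s,x[0]-5,x[1]-15)
E
```

```text
scene 1881 [0.54416167 0.06039233 0.12826038] [0.11981037 0.12833053 0.14698354]
4.37037037037037 245 205
top 1039 [0.53620716 0.05921813 0.12813206] [0.11865491 0.12768126 0.16934624]
3.9593908629441623 260 175
```

View pics/topz.png

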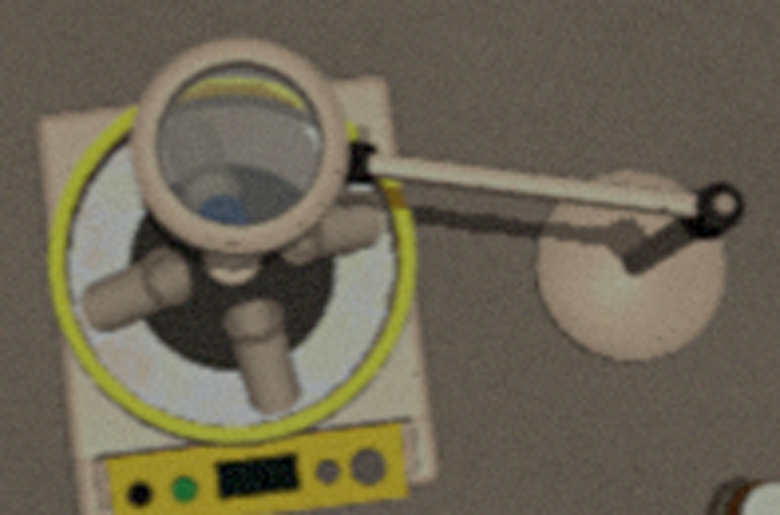

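View pics/scenez.png

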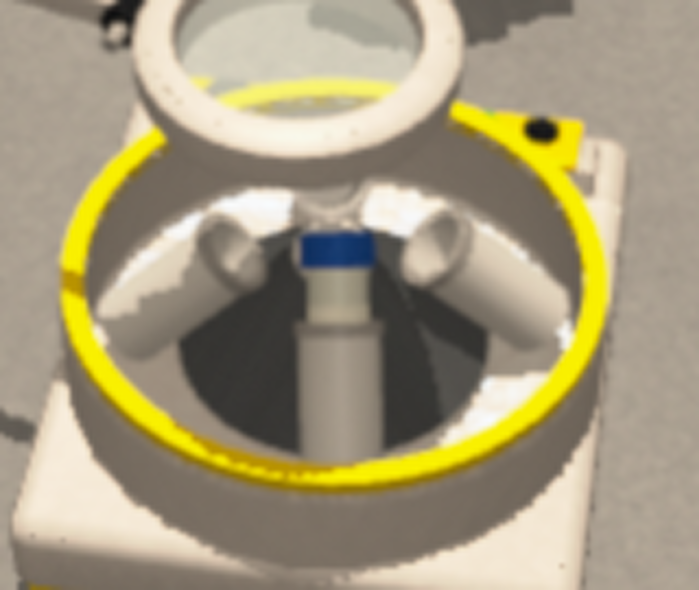

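```bash
python3 - <<'E'
from h import *
Z=lambda x,y:(260+x/3.9594,175+y/3.9594)
print("hinge",onz("top",[Z(720,205)],.326), "scene",onz("scene",[(173,172)],.326))
# head: outer ellipse pts
pts=[Z(240,38),Z(134,148),Z(348,135),Z(235,254),Z(165,70),Z(318,70),Z(165,228),Z(315,228)]
print("head",circ(onz("top",pts,.305)[:,:2]))
S=lambda x,y:(245+x/4.37037,205+y/4.37037)
print("bar end pts",onz("top",[Z(380,165),Z(695,207)],.309))
# rack, jar, tube
print("rack caps",onz("top",[(211,270),(181,291)],.122),"jar",onz("top",[(454,305)],.095))
print("capdir scene", onz("scene",[S(337,250)],.16))
# candidate tube model
c=np.array([.540,.060]); 
for az in(5,10,15,20):
    e=np.array([np.cos(np.radians(az)),np.sin(np.radians(az))])
    ax=np.r_[-e,1]/np.sqrt(2); m=np.r_[c+.048*e,.135]
    P=np.array([m,m+ax*.034,m+ax*.042,m-ax*.06])
    print(az,np.round((proj("scene",P)-[245,205])*4.37).tolist(),np.round((proj("top",P)-[260,175])*3.96).tolist())
E
```

```text
hinge [[ 0.55231873 -0.24923523  0.326     ]] scene [[ 0.56889799 -0.24038202  0.326     ]]
head [0.58939562 0.05433979 0.07015939]
bar end pts [[ 0.5777837  -0.03445267  0.309     ]
 [ 0.55342533 -0.23694443  0.309     ]]
rack caps [[0.45038644 0.36618314 0.122     ]
 [0.38871537 0.45126589 0.122     ]] jar [[ 0.35895668 -0.33645335  0.095     ]]
capdir scene [[0.56743958 0.06837834 0.16      ]]
5 [[316.0, 315.0], [326.0, 243.0], [329.0, 226.0], [297.0, 440.0]] [[226.0, 190.0], [228.0, 218.0], [229.0, 225.0], [222.0, 143.0]]
10 [[324.0, 316.0], [331.0, 244.0], [332.0, 227.0], [314.0, 442.0]] [[220.0, 191.0], [226.0, 219.0], [227.0, 226.0], [211.0, 144.0]]
15 [[333.0, 316.0], [335.0, 244.0], [335.0, 227.0], [330.0, 443.0]] [[215.0, 192.0], [223.0, 219.0], [225.0, 226.0], [201.0, 146.0]]
20 [[342.0, 316.0], [340.0, 244.0], [339.0, 227.0], [347.0, 443.0]] [[209.0, 194.0], [220.0, 220.0], [222.0, 227.0], [191.0, 149.0]]
```

>>> {"op": "servo_tool", "data": {
  "moves": [
    [[0, 0, 0], [4.5, -3.6, -0.8], 1],
    [[0, 0, 0], [4.5, -3.6, -0.8], 1],
    [[0, 0, 0], [4.5, -3.6, -0.8], 1],
    [[0, 0, 0], [4.5, -3.6, -0.8], 1],
    [[0, 0, 0], [4.5, -3.6, -0.8], 1],
    [[0, 0, 0], [4.5, -3.6, -0.8], 1],
    [[0, 0, 0], [4.5, -3.6, -0.8], 1],
    [[0, 0, 0], [4.5, -3.6, -0.8], 1]
  ],
  "grip_force": 30
}}

```text
time_s: 1.1
eef_pos: [0.4271, -0.2108, 0.2894]
orientation: [-180.0, 0.0, 14.4]
contact_force: [1.0, -0.3, 0.1]
width: -0.0002
```

>>> {"op": "servo_tool", "data": {
  "moves": [
    [[0, 0, 0], [4.5, -3.5, -0.4], 1],
    [[0, 0, 0], [4.5, -3.5, -0.4], 1],
    [[0, 0, 0], [0, 0, 0], 1]
  ]
}}

```text
time_s: 1.48
eef_pos: [0.4976, -0.119, 0.2966]
orientation: [-179.9, 0.0, 14.8]
contact_force: [-0.2, 0.9, 0.2]
width: 0.0002
```

>>> {"op": "servo_tool", "data": {
  "moves": [
    [[0, 0, 0], [2, 1.2, 0], 1],
    [[0, 0, 0], [2, 1.2, 0], 1],
    [[0, 0, 0], [2, 1.2, 0], 1],
    [[0, 0, 0], [2, 1.2, 0], 1]
  ]
}}

```text
time_s: 1.98
eef_pos: [0.5843, -0.1484, 0.2967]
orientation: [-179.8, 0.2, 14.5]
contact_force: [-5.1, 3.2, 0.9]
width: 0.0001
```

```bash
python3 - <<'E'
from h import *
cv2.imwrite("pics/top1.png",eyes.snapshot("top")[:,:,::-1]);s=monitor.sense();print(s['eef_pos'],s['contact_force'])
E
```

```text
[ 0.58661916 -0.14981707  0.29536972] [-2.90958456  0.26673338 -1.06944448]
```

View pics/top1.png

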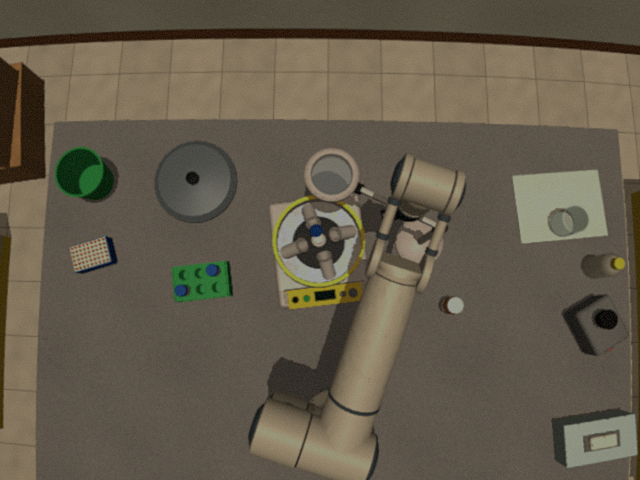

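>>> {"op": "servo_tool", "data": {
  "moves": [
    [[0, 0, 0], [1.6, 1.1, 0], 1],
    [[0, 0, 0], [1.6, 1.1, 0], 1],
    [[0, 0, 0], [1.6, 1.1, 0], 1],
    [[0, 0, 0], [0.8, 0.6, 0], 1],
    [[0, 0, 0], [0, 0, 0], 1]
  ]
}}

```text
time_s: 2.65
eef_pos: [0.6495, -0.1734, 0.2972]
orientation: [180.0, 0.0, 14.4]
contact_force: [0.2, 0.0, 1.1]
width: -0.0003
```

```bash
python3 - <<'E'
from h import *
cv2.imwrite("pics/top2.png",eyes.snapshot("top")[:,:,::-1]);s=monitor.sense();print(s['eef_pos'],s['contact_force'])
E
```

```text
[ 0.64927544 -0.17306111  0.29738089] [-0.26846235 -0.55262656 -0.010125  ]
```

View pics/top2.png

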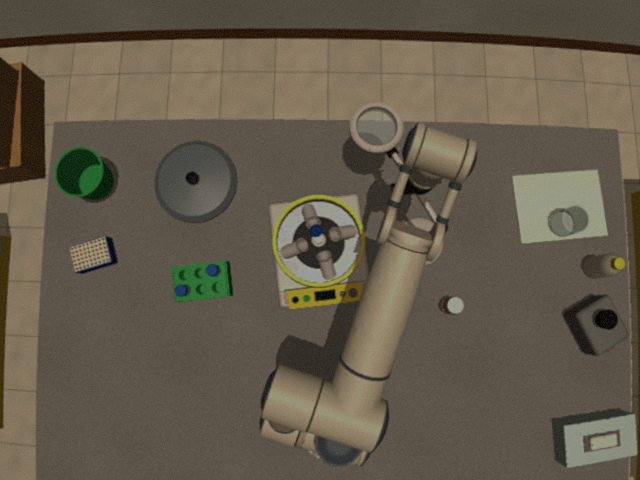

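```bash
python3 - <<'E'
from h import *
cv2.imwrite("pics/scene2.png",eyes.snapshot("scene")[:,:,::-1])
im=cv2.imread("pics/top2.png");cv2.imwrite("pics/top2z.png",cv2.resize(im[185:295,260:380],None,fx=5,fy=5,interpolation=cv2.INTER_CUBIC))
im=cv2.imread("pics/scene2.png");cv2.imwrite("pics/scene2z.png",cv2.resize(im[215:335,250:400],None,fx=5,fy=4.9166667,interpolation=cv2.INTER_CUBIC))
for n in("scene","top"):
    im=cv2.imread(f"pics/{n}2.png"); h=cv2.cvtColor(im,cv2.COLOR_BGR2HSV)
    m=((h[...,0]>20)&(h[...,0]<35)&(h[...,1]>130)&(h[...,2]>80))
    v,u=np.nonzero(m); 
    x0=dict(scene=(250,222,385,325),top=(265,190,368,286))[n]
    k=(u>x0[0])&(u<x0[2])&(v>x0[1])&(v<x0[3])
    P=onz(n,np.c_[u,v],.121)[k]
    c0=np.array([.54,.06]); r=np.hypot(*(P[:,:2]-c0).T);P=P[(r>.118)&(r<.142)]
    c=circ(P[:,:2]); print(n,len(P),c)
    hb=(h[...,0]>105)&(h[...,0]<125)&(h[...,1]>120); v,u=np.nonzero(hb);k=(u>270)&(u<360)&(v>210)&(v<290)
    print("blue",k.sum(),u[k].mean(),v[k].mean(),u[k].min(),u[k].max(),v[k].min(),v[k].max())
print(circ(onz("top",[(351,128),(403,128),(377,103),(377,154)],.305)[:,:2]))
E
```

```text
scene 2019 [0.54393288 0.05992074 0.12860226]
blue 116 322.2931034482759 261.92241379310343 314 330 258 265
top 1056 [0.54048862 0.06035386 0.12718949]
blue 112 315.54464285714283 230.19642857142858 310 322 225 235
[ 0.81353196 -0.08968791  0.06898776]
```

View pics/top2z.png

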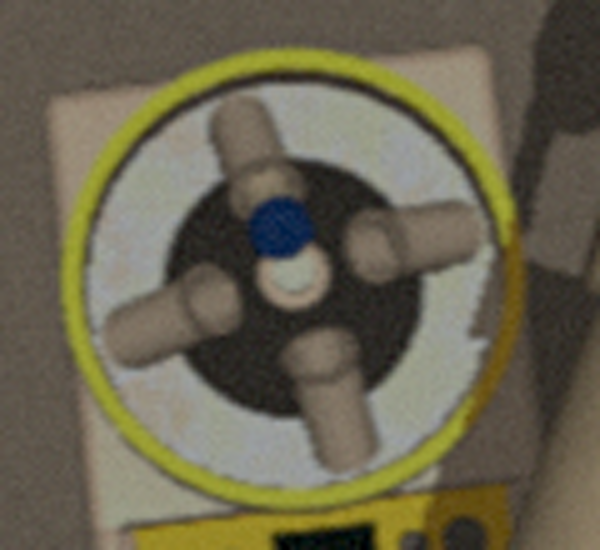

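View pics/scene2z.png

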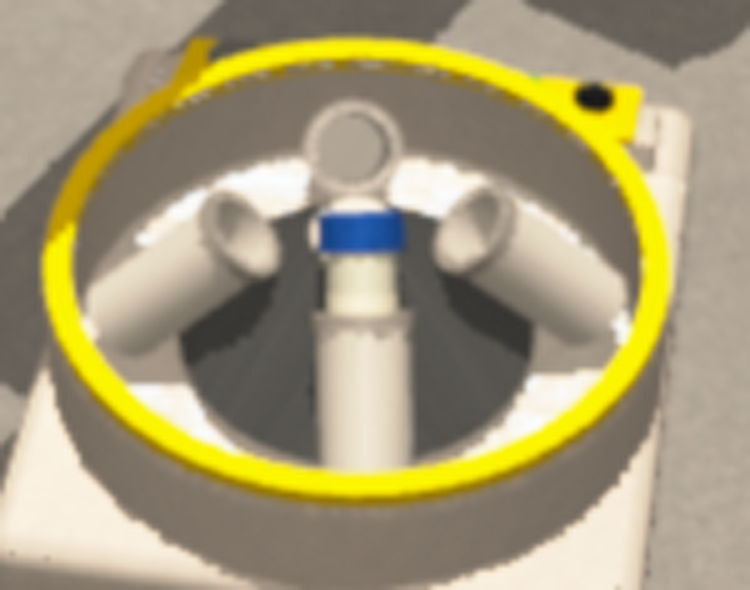

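```bash
cat > fit.py <<'E'
from h import *
from scipy.optimize import least_squares
T=lambda x,y:np.array((260+x/5-.4,185+y/5-.4)); S=lambda x,y:np.array((250+x/5-.4,215+y/4.9167-.4))
def geo(p):
    c=np.r_[p[:2],0]; az=p[2]; e=np.array([np.cos(az),np.sin(az),0]); a=(np.array([0,0,1])-e)/np.sqrt(2)
    return c,e,a
def hullc(n,p):
    c,e,a=geo(p); m=c+.048*e+[0,0,.135]; n1=np.cross(a,[0,0,1]);n1/=np.linalg.norm(n1);n2=np.cross(a,n1)
    t=np.linspace(0,2*np.pi,40)[:,None]
    P=np.vstack([m+a*s+.0175*(np.cos(t)*n1+np.sin(t)*n2) for s in(.026,.042)])
    h=cv2.convexHull(proj(n,P).astype(np.float32)); M=cv2.moments(h); return np.array([M['m10']/M['m00'],M['m01']/M['m00']]),h[:,0]
def mouth(p,k):
    q=p.copy();q[2]+=k*np.pi/2;c,e,a=geo(q);return c+.048*e+[0,0,.135]
obs=[("top",1,T(215,300)),("top",3,T(372,247)),("top",2,T(320,352)),("scene",3,S(240,233)),("scene",1,S(473,230)),("scene",2,S(352,148))]
B={"scene":np.array([322.3,261.9]),"top":np.array([315.5,230.2])}
def res(p,full=False):
    r=[hullc(n,p)[0]-B[n] for n in B]+[.5*(proj(n,mouth(p,k))[0]-o) for n,k,o in obs]
    return np.array(r) if full else np.concatenate(r)
if __name__=="__main__":
    r=least_squares(res,[.54,.06,.28]); print(r.x[:2],np.degrees(r.x[2])); print(np.round(res(r.x,True),1).tolist())
    p=r.x; 
    for n in B:
        h=hullc(n,p)[1];print(n,h.min(0),h.max(0))
    c,e,a=geo(p); m=c+.048*e+[0,0,.135]; print("cap",m+.034*a,"e",e,"a",a)
E
python3 fit.py
```

```text
[0.54217832 0.05993836] 19.08116639550822
[[-0.1, -0.3], [0.2, -0.4], [-0.1, -0.2], [0.2, -0.2], [0.1, -0.0], [0.6, -0.2], [0.0, -0.5], [0.2, 0.1]]
scene [313.55722 257.3391 ] [330.79614 265.88214]
top [308.98566 223.02417] [322.40936 236.5606 ]
cap [0.56482033 0.06777053 0.15904163] e [0.94505642 0.32690727 0.        ] a [-0.6682558  -0.23115835  0.70710678]
```

>>> {"op": "servo_tool", "data": {
  "moves": [
    [[0, 0, 0], [-2.4, -4.1, -0.8], 1],
    [[0, 0, 0], [-2.4, -4.1, -0.8], -0.3],
    [[0, 0, 0], [-2.4, -4.1, -0.8], -0.3],
    [[0, 0, 0], [-2.4, -4.1, -0.8], -0.3],
    [[0, 0, 0], [-2.4, -4.1, -0.8], -0.3],
    [[0, 0, 0], [-2.4, -4.1, -0.8], -0.3],
    [[0, 0, -4.6], [0, 0, 0], -0.3],
    [[0, 0, 0], [0, 0, 0], -0.3]
  ]
}}

```text
time_s: 3.75
eef_pos: [0.448, 0.0301, 0.3461]
orientation: [180.0, -0.1, 19.0]
contact_force: [-0.7, -0.3, 0.5]
width: 0.0554
```

>>> {"op": "servo_tool", "data": {
  "moves": [
    [[0, 9, 0], [0, 0, 0], -0.3],
    [[0, 9, 0], [0, 0, 0], -0.3],
    [[0, 9, 0], [0, 0, 0], -0.3],
    [[0, 9, 0], [0, 0, 0], -0.3],
    [[0, 9, 0], [0, 0, 0], -0.3],
    [[0, 0, 0], [0, 0, 0], -0.3],
    [[0, 0, 0], [0, 0, 0], -0.3]
  ]
}}

```text
time_s: 4.62
eef_pos: [0.4699, 0.0245, 0.3543]
orientation: [-179.4, -43.9, 19.0]
contact_force: [-0.1, 0.7, 0.9]
width: 0.0555
```

```bash
cat > go.py <<'E'
from h import *
import sys
def rel(t,s=None):
    s=s or monitor.sense(); A=R.from_euler('xyz',s['orientation'],degrees=True)
    return A.inv().apply(np.array(t)-s['eef_pos'])*100
def turn(zdir,az):
    s=monitor.sense(); A=R.from_euler('xyz',s['orientation'],degrees=True)
    z=np.array(zdir)/np.linalg.norm(zdir); y=np.array([np.sin(az),-np.cos(az),0]); x=np.cross(y,z)
    G=R.from_matrix(np.c_[x,y,z]); return np.degrees((A.inv()*G).as_rotvec())
E
python3 - <<'E'
from go import *
s=monitor.sense();print(s['qpos'],s['eef_pos'],s['orientation'],s['width'])
az=np.radians(19.08);a=np.array([-.6683,-.2312,.7071]);cap=np.array([.5648,.0678,.1590])
print(turn(-a,az)); print(rel(cap+.09*a),rel(cap+.001*a))
E
```

```text
[-20.96429918 -49.0250039  108.25841844  27.04462676  85.27258444
  56.32952973] [0.46989664 0.02451226 0.3542923 ] [-179.40056794  -43.89779802   18.97622217] 0.055450916170568035
[-0.5256117   1.10432054 -0.0798729 ]
[-6.23340996 -0.86716474 12.2821813 ] [-6.0618216  -0.78581713 21.18046118]
```

>>> {"op": "servo_tool", "data": {
  "moves": [
    [[0, 0, 0], [-2.1, -0.3, 4.0], -0.3],
    [[0, 0, 0], [-2.1, -0.3, 4.0], -0.3],
    [[-0.5, 1.1, 0], [-2.1, -0.3, 4.0], -0.3],
    [[0, 0, 0], [0, 0, 0], -0.3],
    [[0, 0, 0], [0, 0, 0], -0.3]
  ]
}}

```text
time_s: 5.25
eef_pos: [0.5111, 0.046, 0.2292]
orientation: [-179.8, -44.9, 19.2]
contact_force: [-0.3, 0.2, 0.4]
width: 0.0557
```

```bash
cat > chk.py <<'E'
from go import *
s=monitor.sense();print(s['qpos'].round(1),s['eef_pos'],s['orientation'],s['width'],s['contact_force'].round(1))
az=np.radians(19.08);a=np.array([-.6683,-.2312,.7071]);cap=np.array([.5648,.0678,.1590])
print(turn(-a,az)); print(rel(cap+.09*a),rel(cap+.001*a))
E
python3 chk.py
```

```text
[-14.1 -49.1 121.8  24.7  69.4  55.8] [0.51114998 0.04602265 0.22915184] [-179.82752745  -44.92043329   19.2124629 ] 0.05574627985647752 [-0.3  0.2  0.4]
[-0.26494871  0.08222714  0.09360399]
[-0.87172156 -0.30518072  0.05139286] [-0.85898181 -0.26418837  8.95159523]
```

>>> {"op": "servo_tool", "data": {
  "moves": [
    [[0, -7.5, 0], [0, 0, 0], -0.3],
    [[-0.3, -7.5, 0], [0, 0, 0], -0.3],
    [[0, 0, 0], [0, 0, 0], -0.3]
  ]
}}

```text
time_s: 5.62
eef_pos: [0.5128, 0.0459, 0.2301]
orientation: [179.8, -30.0, 19.3]
contact_force: [0.3, 0.7, -0.1]
width: 0.0555
```

```bash
cat > chk.py <<'E'
from go import *
s=monitor.sense();print(s['time_s'],s['qpos'].round(1),s['eef_pos'],s['orientation'],s['width'],s['contact_force'].round(1))
az=np.radians(19.08);a=np.array([-.6683,-.2312,.7071]);cap=np.array([.5648,.0678,.1590])
e=np.array([np.cos(az),np.sin(az),0]);t=np.radians(30);z=np.sin(t)*e+[0,0,-np.cos(t)]
print(turn(z,az)); 
g=cap-.002*z-.002*a
print(rel(g+.07*a),rel(g+.035*a),rel(g), "a in tool",rel(s['eef_pos']+.1*a))
E
python3 chk.py
```

```text
5.625 [ -7.3 -35.3 108.5  13.   79.7  64.3] [0.51283002 0.04589599 0.23005746] [179.847384   -30.00263389  19.25011222] 0.05546542112627266 [ 0.3  0.7 -0.1]
[ 0.06755642 -0.00283009  0.1473159 ]
[-0.43877762 -0.37468494  2.19860481] [ 0.46710427 -0.37647945  5.57946518] [ 1.37298615 -0.37827396  8.96032555] a in tool [-2.58823397e+00  5.12718319e-03 -9.65960106e+00]
```

>>> {"op": "servo_tool", "data": {
  "moves": [
    [[0, 0, 0.15], [-0.4, -0.4, 2.2], -0.3],
    [[0, 0, 0], [0.45, 0, 1.7], -0.3],
    [[0, 0, 0], [0.45, 0, 1.7], -0.3],
    [[0, 0, 0], [0, 0, 0], -0.3]
  ]
}}

```text
time_s: 6.12
eef_pos: [0.5399, 0.0599, 0.1777]
orientation: [-179.9, -29.6, 18.9]
contact_force: [0.2, 0.4, 0.7]
width: 0.0556
```

```bash
python3 chk.py; python3 - <<'E'
from h import *
im=eyes.snapshot("scene")[:,:,::-1]
cv2.imwrite("pics/s3.png",cv2.resize(im[180:320,240:400],None,fx=4.2,fy=4.2,interpolation=cv2.INTER_CUBIC))
E
```

```text
6.125 [ -4.6 -30.7 110.7  12.1  72.8  65.7] [0.53991878 0.05990919 0.17771522] [-179.85773399  -29.63811904   18.90828729] 0.05562253893266266 [0.2 0.4 0.7]
[-0.05687901  0.36169543 -0.14942736]
[-0.46037393  0.06522831 -3.84020774] [ 0.46699752  0.0660533  -0.46517832] [1.39436897 0.06687828 2.9098511 ] a in tool [-2.64963272e+00 -2.35709997e-03 -9.64294119e+00]
```

View pics/s3.png

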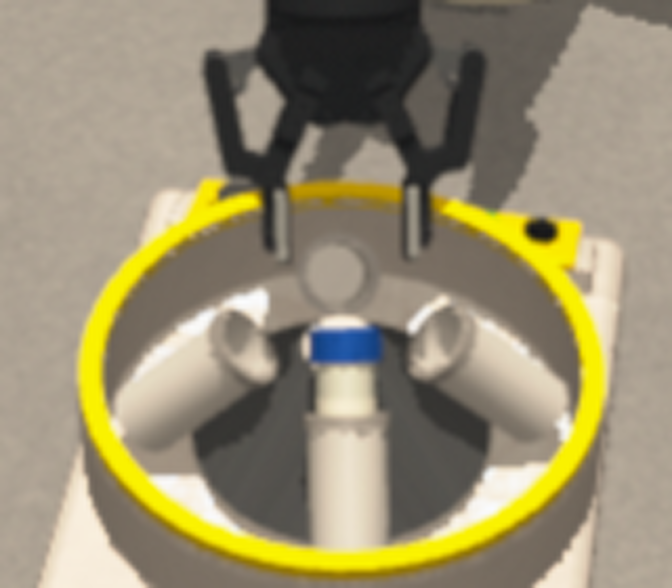

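```bash
python3 - <<'E'
from go import *
s=monitor.sense();A=R.from_euler('xyz',s['orientation'],degrees=True).as_matrix()
for d in(-.02,-.01,0,.003,.022):
    for y in(-.028,.028):
        print(d,y,((proj("scene",s['eef_pos']+A[:,2]*d+A[:,1]*y)[0]-[240,180])*4.2).round())
print((proj("scene",[.5648,.0678,.159])[0]-[240,180])*4.2)
E
```

```text
-0.02 -0.028 [401. 235.]
-0.02 0.028 [286. 238.]
-0.01 -0.028 [401. 255.]
-0.01 0.028 [287. 258.]
0 -0.028 [401. 275.]
0 0.028 [287. 278.]
0.003 -0.028 [401. 281.]
0.003 0.028 [287. 284.]
0.022 -0.028 [402. 318.]
0.022 0.028 [288. 321.]
[345.2177323  342.61538926]
```

```bash
python3 - <<'E'
from go import *
im=eyes.snapshot("scene")[:,:,::-1];cv2.imwrite("pics/s4.png",cv2.resize(im[180:290,270:370],None,fx=5.4,fy=5.4,interpolation=cv2.INTER_CUBIC))
im=eyes.snapshot("top")[:,:,::-1];cv2.imwrite("pics/t4.png",cv2.resize(im[150:350,220:420],None,fx=3,fy=3,interpolation=cv2.INTER_CUBIC))
print(monitor.sense()['eef_pos'])
E
```

```text
[0.5401406  0.05968014 0.17993526]
```

View pics/s4.png

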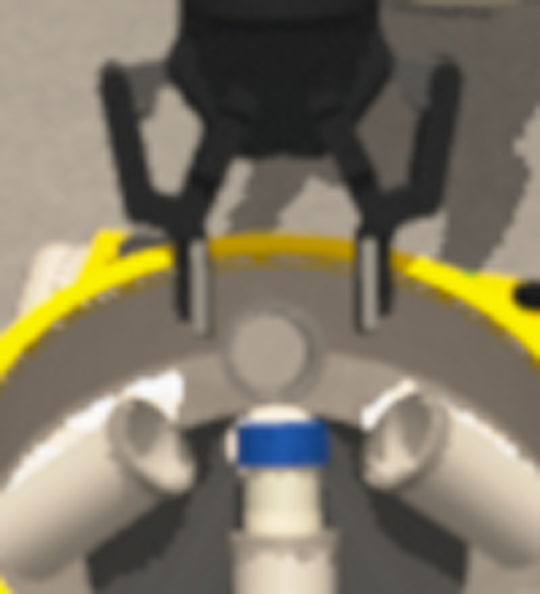

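View pics/t4.png

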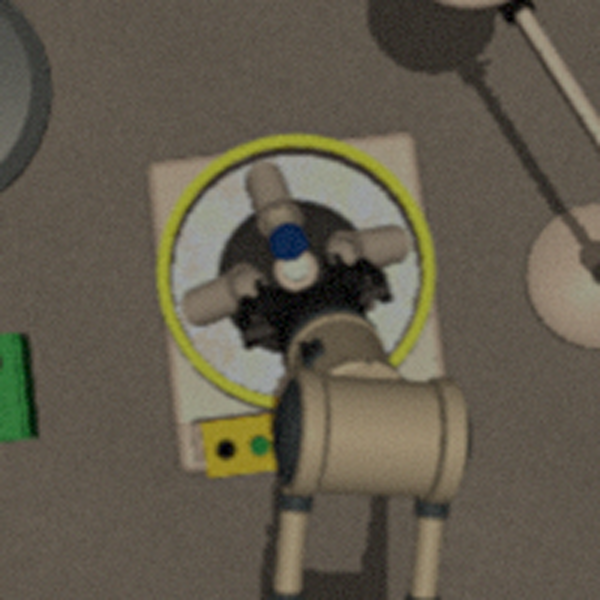

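```bash
python3 - <<'E'
from go import *
s=monitor.sense();A=R.from_euler('xyz',s['orientation'],degrees=True).as_matrix()
for d in(-.15,-.1,-.05,-.02,-.01,0,.01,.022):
  for y in(-.035,.035):
    P=s['eef_pos']+A[:,2]*d+A[:,1]*y
    print(d,y,((proj("scene",P)[0]-[270,180])*5.4).round(),((proj("top",P)[0]-[220,150])*3).round())
E
```

```text
-0.15 -0.035 [369. -39.] [284. 340.]
-0.15 0.035 [180. -35.] [364. 314.]
-0.1 -0.035 [370.  93.] [275. 317.]
-0.1 0.035 [183.  97.] [352. 291.]
-0.05 -0.035 [371. 223.] [267. 295.]
-0.05 0.035 [185. 228.] [342. 271.]
-0.02 -0.035 [371. 300.] [262. 283.]
-0.02 0.035 [187. 305.] [335. 259.]
-0.01 -0.035 [372. 325.] [261. 279.]
-0.01 0.035 [188. 330.] [333. 255.]
0 -0.035 [372. 351.] [259. 275.]
0 0.035 [188. 356.] [332. 251.]
0.01 -0.035 [372. 376.] [258. 271.]
0.01 0.035 [189. 381.] [330. 247.]
0.022 -0.035 [372. 406.] [256. 266.]
0.022 0.035 [190. 411.] [327. 243.]
```

```bash
python3 - <<'E'
from go import *
im=cv2.imread("pics/t4.png")[190:380,200:430]
im=np.clip(255*(im/255.)**.45*1.1,0,255).astype(np.uint8)
im=cv2.resize(im,None,fx=3,fy=3,interpolation=cv2.INTER_CUBIC)
cv2.imwrite("pics/t4e.png",im)
E
```

```text
(no output)
```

View pics/t4e.png

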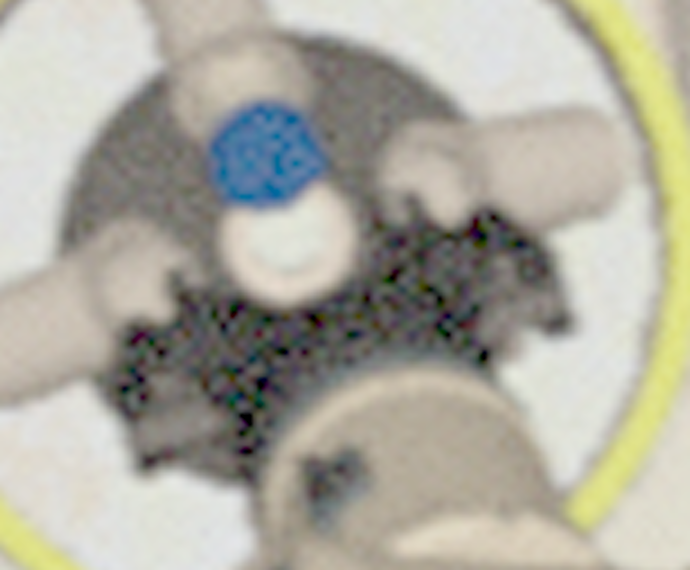

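```bash
python3 - <<'E'
from go import *
A=R.from_euler('xyz',[-180,0,14.4],degrees=True).as_matrix()
im=cv2.imread("pics/scene0.png");cr=cv2.resize(im[0:130,70:190],None,fx=4.5,fy=4.5,interpolation=cv2.INTER_CUBIC)
for d in(-.051,-.02,0,.009,.022):
  for y in(-.045,.045):
    q=(proj("scene",np.array([.1494,-.5808,.2244])+A[:,2]*d+A[:,1]*y)[0]-[70,0])*4.5
    print(d,y,q.round()); cv2.circle(cr,tuple(int(v) for v in q),3,(0,0,255),-1)
cv2.imwrite("pics/s0g.png",cr)
E
```

```text
-0.051 -0.045 [357. 318.]
-0.051 0.045 [212. 319.]
-0.02 -0.045 [365. 363.]
-0.02 0.045 [222. 364.]
0 -0.045 [370. 392.]
0 0.045 [228. 393.]
0.009 -0.045 [373. 405.]
0.009 0.045 [231. 405.]
0.022 -0.045 [376. 423.]
0.022 0.045 [235. 423.]
```

View pics/s0g.png

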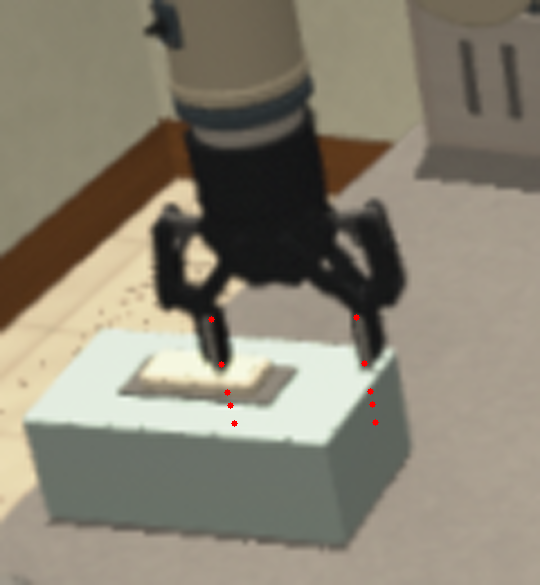

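>>> {"op": "servo_tool", "data": {
  "moves": [
    [[0, 0.3, 0], [0.7, 0.1, 1.3], -0.3],
    [[0, 0, 0], [0.7, 0, 1.3], -0.3],
    [[0, 0, 0], [0, 0, 0.8], -0.3],
    [[0, 0, 0], [0, 0, 0.8], -0.3],
    [[0, 0, 0], [0, 0, 0.8], -0.3],
    [[0, 0, 0], [0, 0, 0], -0.3]
  ]
}}

```text
time_s: 7.02
eef_pos: [0.5751, 0.071, 0.1418]
orientation: [-179.9, -30.0, 18.9]
contact_force: [0.3, -0.5, 0.0]
width: 0.0554
```

```bash
python3 chk.py; python3 - <<'E'
from h import *
im=eyes.snapshot("scene")[:,:,::-1];cv2.imwrite("pics/s5.png",cv2.resize(im[200:300,270:370],None,fx=5.4,fy=5.4,interpolation=cv2.INTER_CUBIC))
E
```

```text
7.025 [ -2.8 -24.4 110.1  11.7  66.6  66.3] [0.57513387 0.07098489 0.14184973] [-179.89493815  -29.96705081   18.91994601] 0.055427648528831974 [ 0.3 -0.5  0. ]
[-0.02507466  0.03282205 -0.13866397]
[-1.84386673 -0.03593475 -8.79299385] [-0.93588497 -0.03678799 -5.41269645] [-0.02790321 -0.03764124 -2.03239906] a in tool [-2.59423361e+00  2.43784960e-03 -9.65799255e+00]
```

View pics/s5.png

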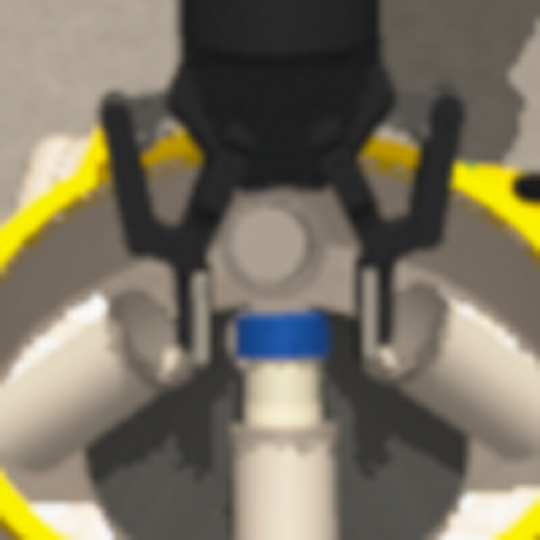

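>>> {"op": "servo_tool", "data": {
  "moves": [
    [[0, 0, 0], [0, 0, 0.6], -0.3],
    [[0, 0, 0], [0, 0, 0], 1],
    [[0, 0, 0], [0, 0, 0], 1],
    [[0, 0, 0], [0, 0, 0], 1],
    [[0, 0, 0], [0, 0, 0], 1],
    [[0, 0, 0], [0, 0, 0], 1]
  ],
  "grip_force": 60
}}

```text
time_s: 7.82
eef_pos: [0.5782, 0.0719, 0.1378]
orientation: [-179.9, -30.1, 18.9]
contact_force: [-1.9, 0.1, 1.4]
width: 0.0314
```

```bash
python3 chk.py; python3 - <<'E'
from h import *
im=eyes.snapshot("scene")[:,:,::-1];cv2.imwrite("pics/s6.png",cv2.resize(im[200:300,270:370],None,fx=5.4,fy=5.4,interpolation=cv2.INTER_CUBIC))
E
```

```text
7.825 [ -2.6 -23.8 110.1  11.7  65.9  66.3] [0.57823155 0.07187618 0.13782645] [-179.93124122  -30.05067094   18.93085199] 0.031417764131727074 [-1.9  0.1  1.4]
[ 0.00587237 -0.05074839 -0.12910255]
[-1.90821199 -0.04830714 -9.30513194] [-1.00516342 -0.05082947 -5.92351413] [-0.10211485 -0.0533518  -2.54189633] a in tool [-2.58013877e+00  7.20665420e-03 -9.66176516e+00]
```

View pics/s6.png

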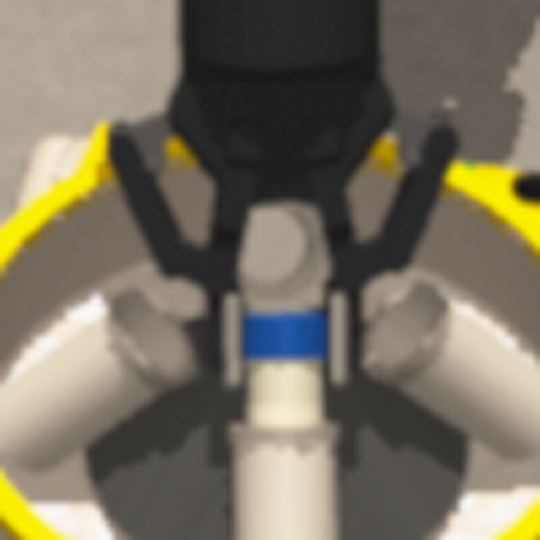

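>>> {"op": "servo_tool", "data": {
  "moves": [
    [[0, 0, 0], [-0.13, 0, -0.48], 1],
    [[0, 0, 0], [-0.13, 0, -0.48], 1],
    [[0, 0, 0], [-0.26, 0, -0.97], 1],
    [[0, 0, 0], [0, 0, 0], 1]
  ]
}}

```text
time_s: 8.38
eef_pos: [0.5649, 0.0671, 0.1531]
orientation: [-180.0, -30.1, 18.9]
contact_force: [-0.4, -0.5, -1.3]
width: 0.0319
```

```bash
python3 chk.py; python3 - <<'E'
from h import *
im=eyes.snapshot("scene")[:,:,::-1];cv2.imwrite("pics/s7.png",cv2.resize(im[200:300,270:370],None,fx=5.4,fy=5.4,interpolation=cv2.INTER_CUBIC))
E
```

```text
8.375 [ -3.4 -26.6 110.5  11.9  68.2  66. ] [0.56485785 0.06706335 0.15311101] [-179.97216584  -30.140048     18.93687692] 0.03193693238574567 [-0.4 -0.5 -1.3]
[ 0.04387885 -0.140078   -0.12382668]
[-1.43211868 -0.06255978 -7.27271274] [-0.53434568 -0.06723654 -3.88969281] [ 0.36342732 -0.07191331 -0.50667288] a in tool [-2.56506572  0.01336219 -9.66577122]
```

View pics/s7.png

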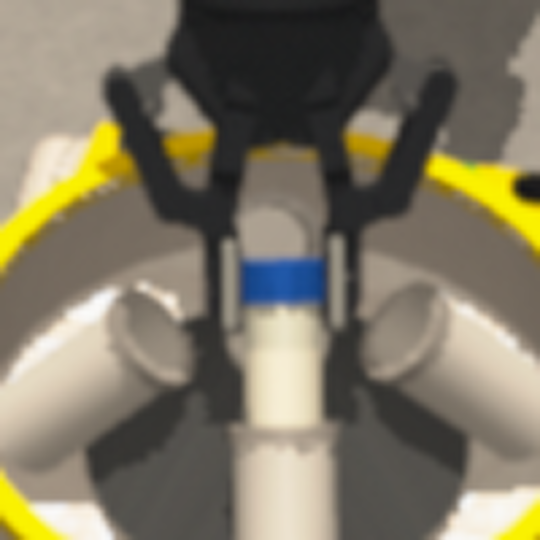

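>>> {"op": "servo_tool", "data": {
  "moves": [
    [[0, 0, 0], [-0.26, 0, -0.97], 1],
    [[0, 0, 0], [-0.26, 0, -0.97], 1],
    [[0, 0, 0], [-0.26, 0, -0.97], 1],
    [[0, 0, 0], [-0.26, 0, -0.97], 1],
    [[0, 0, 0], [-0.26, 0, -0.97], 1]
  ]
}}

```text
time_s: 9.05
eef_pos: [0.5308, 0.0555, 0.1879]
orientation: [-179.9, -30.1, 18.9]
contact_force: [0.1, -0.3, -0.5]
width: 0.0316
```

>>> {"op": "servo_tool", "data": {
  "moves": [
    [[0, 0, 0], [-0.26, 0, -0.97], 1],
    [[0, 0, 0], [-0.26, 0, -0.97], 1],
    [[0, 0, 0], [-0.26, 0, -0.97], 1],
    [[0, 0, 0], [0, 0, 0], 1]
  ]
}}

```text
time_s: 9.55
eef_pos: [0.5111, 0.0485, 0.2097]
orientation: [-180.0, -30.1, 18.9]
contact_force: [0.2, -0.7, -1.2]
width: 0.0317
```

```bash
python3 chk.py; python3 - <<'E'
from h import *
im=eyes.snapshot("scene")[:,:,::-1];cv2.imwrite("pics/s8.png",cv2.resize(im[150:310,240:400],None,fx=3.7,fy=3.7,interpolation=cv2.INTER_CUBIC))
E
```

```text
9.55 [ -7.  -36.1 111.1  13.   77.8  64.4] [0.51112082 0.04850332 0.2097347 ] [-179.97676625  -30.14136538   18.93156867] 0.03174435562727027 [ 0.2 -0.7 -1.2]
[ 0.05114048 -0.14139134 -0.12842501]
[ 0.64125184 -0.07054834  0.47873524] [ 1.53894654 -0.07572603  3.86177521] [ 2.43664124 -0.08090373  7.24481519] a in tool [-2.564842    0.01479341 -9.6658285 ]
```

View pics/s8.png

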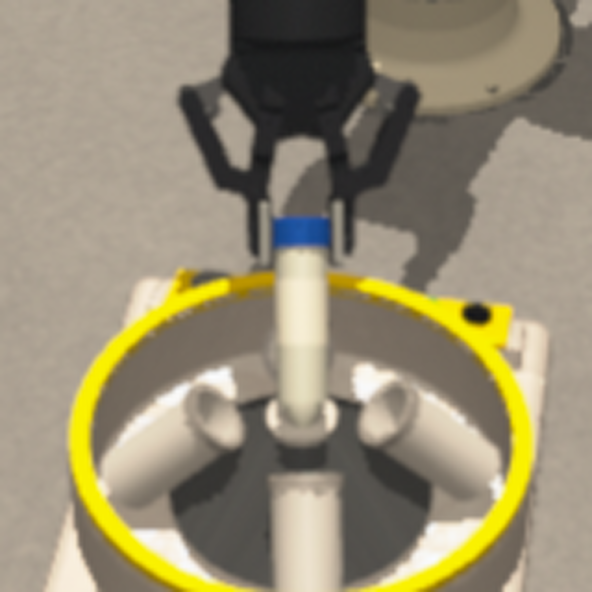

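>>> {"op": "servo_tool", "data": {
  "moves": [
    [[0, 0, 0], [0.75, 0, -1.3], 1],
    [[0, 0, 0], [1.0, 0, -1.7], 1],
    [[0, 0, 0], [1.0, 0, -1.7], 1],
    [[0, 0, 0], [1.0, 0, -1.7], 1],
    [[0, 0, 0], [1.0, 0, -1.7], 1],
    [[0, 0, 0], [0.5, 0, -0.9], 1],
    [[0, 0, 0], [0, 0, 0], 1]
  ]
}}

```text
time_s: 10.48
eef_pos: [0.5118, 0.0488, 0.3138]
orientation: [-180.0, -30.1, 19.0]
contact_force: [-0.2, 0.3, -0.8]
width: 0.0315
```

>>> {"op": "servo_tool", "data": {
  "moves": [
    [[0, -4, 0], [0, 0, 0], 1],
    [[0, -7, 0], [0, 0, 0], 1],
    [[0, -7, 0], [0, 0, 0], 1],
    [[0, -7, 0], [0, 0, 0], 1],
    [[0, -7, 0], [0, 0, 0], 1],
    [[0, -7, 0], [0, 0, 0], 1],
    [[0, -4, 0], [0, 0, 0], 1],
    [[0, 0, 0], [0, 0, 0], 1]
  ]
}}

```text
time_s: 11.48
eef_pos: [0.5122, 0.0491, 0.3101]
orientation: [-179.9, 13.2, 19.0]
contact_force: [-0.5, -0.1, -0.9]
width: 0.0316
```

```bash
python3 chk.py; python3 - <<'E'
from h import *
for n in("scene","top"):
    im=eyes.snapshot(n)[:,:,::-1];cv2.imwrite(f"pics/{n}9.png",im)
im=cv2.imread("pics/scene9.png");cv2.imwrite("pics/s9.png",cv2.resize(im[100:320,230:410],None,fx=2.7,fy=2.7,interpolation=cv2.INTER_CUBIC))
im=cv2.imread("pics/top9.png");cv2.imwrite("pics/t9.png",cv2.resize(im[80:360,200:460],None,fx=2.1,fy=2.1,interpolation=cv2.INTER_CUBIC))
E
```

```text
11.475 [  3.9   5.7  62.3  -4.  124.7  73. ] [0.51221828 0.04914505 0.31014423] [-179.86204893   13.17200502   19.03693628] 0.031610465328105915 [-0.5 -0.1 -0.9]
[-0.12490876 43.17192818 -0.09559751]
[ 2.96178375 -0.02102598  9.71366043] [ 5.93568922 -0.01857987 11.55939127] [ 8.90959469 -0.01613377 13.40512211] a in tool [-8.49687277e+00 -6.98887220e-03 -5.27351669e+00]
```

View pics/s9.png

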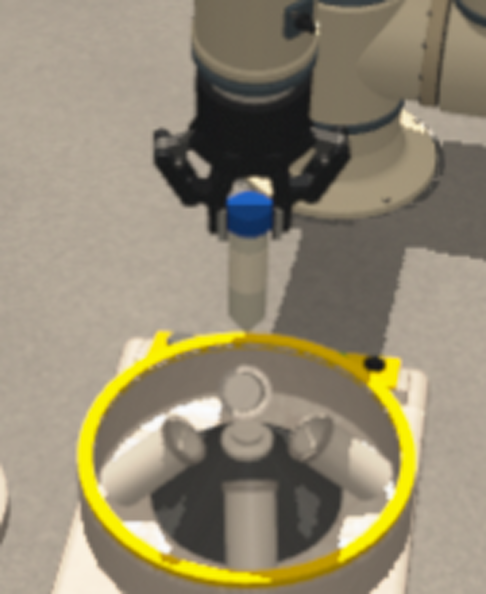

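View pics/t9.png

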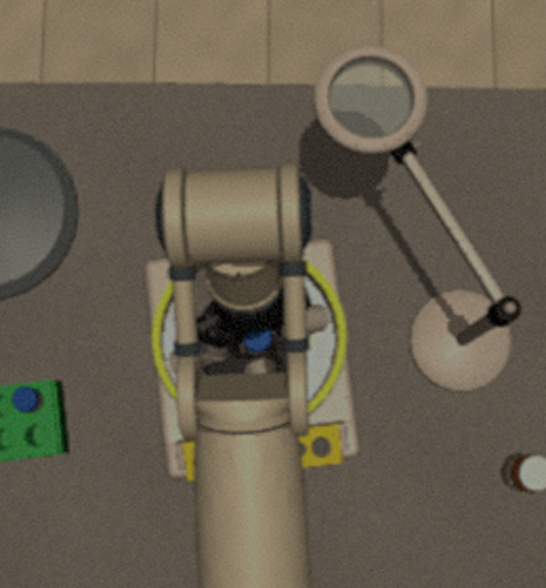

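```bash
cat > pred.py <<'E'
from go import *
import sys
def predict(img,out,ext=0.):
    s=monitor.sense();A=R.from_euler('xyz',s['orientation'],degrees=True)
    G=R.from_euler('xyz',[-179.93,-30.05,18.93],degrees=True);tg=np.array([.57823,.07188,.13783])
    a=np.array([-.6683,-.2312,.7071]);cap=np.array([.5648,.0678,.1590])
    im=cv2.resize(img[100:320,230:410],None,fx=2.7,fy=2.7,interpolation=cv2.INTER_CUBIC)
    tf=lambda P:A.apply(G.inv().apply(P-tg))+s['eef_pos']
    ax=A.apply(G.inv().apply(a)); print("axis lean",np.degrees(np.arccos(ax[2])),ax)
    n1=np.cross(a,[0,0,1]);n1/=np.linalg.norm(n1);n2=np.cross(a,n1);t=np.linspace(0,2*np.pi,60)[:,None]
    for q,r in((-.108,.0005),(-.09,.01425),(-.01,.01425),(-.008,.0175),(.008,.0175)):
        P=cap+a*q+r*(np.cos(t)*n1+np.sin(t)*n2)
        pts=(proj("scene",tf(P))-[230,100])*2.7
        cv2.polylines(im,[np.round(pts).astype(np.int32)],True,(0,0,255),1)
    print("tip",tf(cap-.108*a),"cap",tf(cap))
    cv2.imwrite(out,im)
E
python3 -c "
from pred import *
predict(cv2.imread('pics/scene9.png'),'pics/p9.png')"
```

```text
axis lean 1.9586299214081284 [-0.03251242 -0.01340933  0.99941577]
tip [0.51886062 0.0521004  0.22921052] cap [0.51534928 0.05065219 0.33714742]
```

View pics/p9.png

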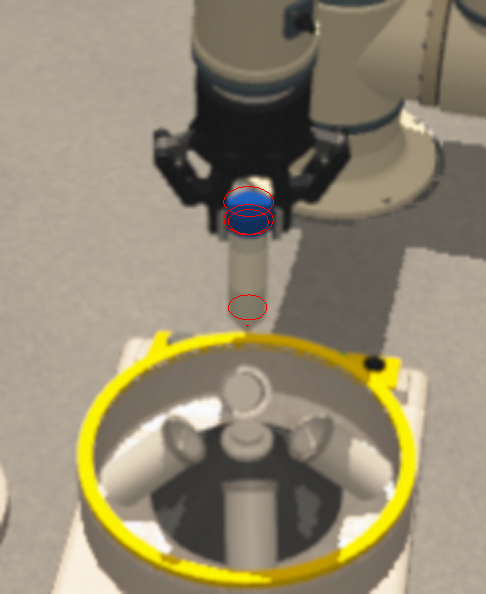

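>>> {"op": "servo_tool", "data": {
  "moves": [
    [[0, -2.5, 0], [0, 0, 0], 1],
    [[0, 0, 0], [0, 0, 0], 1],
    [[0, 0, 0], [0, 0, 0], 1],
    [[0, 0, 0], [0, 0, 0], 1]
  ]
}}

```text
time_s: 12.08
eef_pos: [0.5113, 0.0487, 0.3133]
orientation: [-179.9, 15.4, 19.0]
contact_force: [-0.2, 1.3, -0.0]
width: 0.0317
```

```bash
python3 - <<'E'
from pred import *
s1=monitor.sense()
im=eyes.snapshot("scene")[:,:,::-1].copy();cv2.imwrite("pics/scene10.png",im)
predict(im,"pics/p10.png")
cv2.imwrite("pics/s10.png",cv2.resize(im[160:235,290:350],None,fx=8,fy=8,interpolation=cv2.INTER_CUBIC))
s=monitor.sense();print(s['time_s'],s['orientation'],s['width'],s['qvel'].round(2))
E
```

```text
axis lean nan [7.56744721e-03 8.82861147e-04 1.00000535e+00]
tip [0.51526309 0.05075567 0.23005873] cap [0.51608038 0.05085101 0.33805931]
12.125 [-179.94573933   15.37887455   18.97142516] 0.031679548758789394 [ 0.05  0.35 -0.19 -0.03  0.13 -0.  ]pred.py:9: RuntimeWarning: invalid value encountered in arccos
  ax=A.apply(G.inv().apply(a)); print("axis lean",np.degrees(np.arccos(ax[2])),ax)
```

View pics/s10.png

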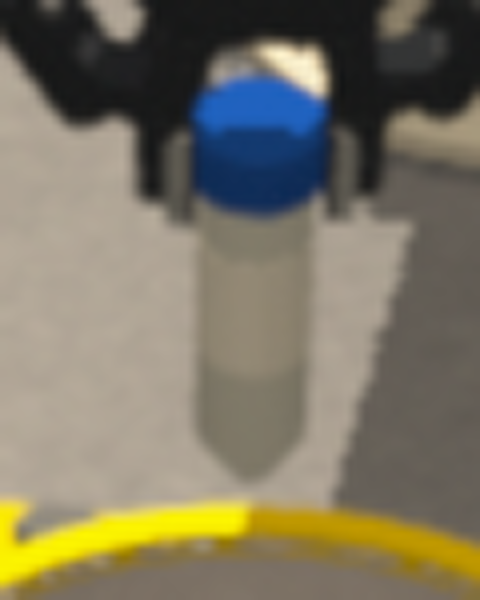

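```bash
python3 - <<'E'
from pred import *
from scipy.optimize import least_squares
f=lambda x,y:np.array([290+x/8-.44,160+y/8-.44])
t=np.linspace(0,2*np.pi,120)[:,None]
def feats(p):
    cap=p[:3]; a=np.array([p[3],p[4],1]);a/=np.linalg.norm(a)
    n1=np.cross(a,[0,1,0]);n1/=np.linalg.norm(n1);n2=np.cross(a,n1)
    C=lambda q,r:proj("scene",cap+a*q+r*(np.cos(t)*n1+np.sin(t)*n2))
    top=C(.008,.0175);bot=C(-.008,.0175);b1=C(-.02,.01425);b2=C(-.08,.01425);tip=proj("scene",cap-.108*a)[0]
    return np.array([top[:,1].min(),bot[:,1].max(),tip[0],tip[1],b1[:,0].min(),b1[:,0].max(),b2[:,0].min(),b2[:,0].max()])
o=np.array([f(0,77)[1],f(0,216)[1],*f(249,482),f(197,0)[0],f(314,0)[0],f(195,0)[0],f(307,0)[0]])
p0=np.array([.516,.0508,.338,0,0])
r=least_squares(lambda p:np.r_[feats(p)-o,(p[:3]-p0[:3])/.004],p0)
print(r.x,np.degrees(r.x[3:]),(feats(r.x)-o).round(2),"tip z",r.x[2]-.108)
E
```

```text
[ 0.51608084  0.05051866  0.33777234 -0.02218162  0.00272707] [-1.27091342  0.15624979] [-0.32  0.23 -0.01  0.07 -0.05  0.09 -0.14  0.14] tip z 0.22977233687396442
```

>>> {"op": "servo_tool", "data": {
  "moves": [
    [[0, 0, 0], [0, 0, 0], 1],
    [[0, 0, 0], [0, 0, 0], 1],
    [[0, 0, 0], [0, 0, 0], 1],
    [[0, 0, 0], [0, 0, 0], 1]
  ]
}}

```text
time_s: 12.62
eef_pos: [0.5115, 0.0488, 0.3127]
orientation: [-179.9, 15.5, 19.0]
contact_force: [0.3, -0.5, -0.1]
width: 0.0318
```

```bash
python3 - <<'E'
from pred import *
from plant import hand_in
im=eyes.snapshot("top")[:,:,::-1];a=cv2.imread("pics/top0.png");d=cv2.absdiff(im,a).max(2)
print("rack diff",(d[255:305,168:235]>50).sum(),"jar diff",(d[293:317,440:466]>50).sum())
s=monitor.sense();print(s['time_s'],s['eef_pos'],s['orientation'],s['width'],s['qvel'].round(2))
print(hand_in())
E
```

```text
rack diff 0 jar diff 0
12.675 [0.51152064 0.04878573 0.31271514] [-179.93396284   15.45676155   18.98612856] 0.03168607437208211 [ 0.03 -0.05 -0.07 -0.06  0.1   0.03]
the job is handed in; nothing more can be done
None
```

I swung the lamp away from the robot, drew the blue-capped tube out of the rotor along its slant, lifted it, turned it upright and handed the job in at 12.7 s with it still gripped. No verdict came back.

- **Lamp:** The head's centre is about 31 cm from the centrifuge axis (20.5 cm needed), measured from the top picture after the push. The arm turned roughly 50° by my estimate. I could not read the joint value itself.
- **Tube:** A fit to the scene picture puts the lean at about 1.3°. The tip is about 230 mm above the bench, 80 mm above the rotor's highest part.
- **Steadiness:** The arm and the finger opening were unchanged over the last half second.
- **Bystanders:** The rack with its two tubes and the jar show no change against the first top picture.

Three things disagreed with what I was given or expected:

- **Finger position:** In both cameras the fingers appeared about 26 mm farther back along the tool than the stated TCP geometry. I set the grasp depth from the images, and it held.
- **Grip width:** The gripper read 31.7 mm on the 35 mm cap, but it stayed constant and I saw no slip.
- **Joint 2:** It sat at its range stop, about −49°, during the first approach, before the grasp. The reading of −49.1° matches the −49.07° limit only to within rounding. I then used a 30° tool tilt, which kept it clear of the stop.

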